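# Loosen the knurled clamp nut two turns and free the circuit board

## Robot

A 6-joint arm with a two-finger parallel gripper is mounted at the origin on the work surface. World frame = base frame: x ahead of the robot, y to its left, z up, the work surface at z = 0. Lengths are in m, angles in rad, forces in N, time in s.
With the tool pointing down it reaches from about 0.4 to 0.925 m from the base axis. Payload 12.5 kg.
Tool frame: the origin (TCP) lies midway between the tips of the shut fingers; the grasp point (between the pads) lies 19 mm behind it (arm.tcp_to_grasp is the distance from the TCP to the grasp point, in m); z points along the fingers, x is the direction in which the jaws open and shut, and the axes are right-handed (so a half turn about z gives the same grasp; the last joint's range is limited). The gripper opens to 95 mm and grips with 3 to 60 N. Pads are 20 mm wide; open, the fingers measure 119 mm over their backs; the gripper's body (75 mm by 180 mm) begins 59 mm behind the grasp point.
Start: joints at [1.137, 0.491, 1.559, -0, 1.092, -0.106], TCP at [0.201, 0.592, 0.215] pointing down, gripper open.
Joint ranges: [-3.1, 3.1], [-0.84, 2.19], [0.05, 2.79], [-1.13, 4.28], [0.06, 2.93], [-2.69, 2.69]. Speed limits (rad/s): [2.22, 2.22, 2.79, 3.14, 3.14, 3.14].

## Interface

Orientations are given as a unit quaternion [x, y, z, w].
In Python, from station import readout, optics, sign_off, arm gives the robot as it stands.
- The arm moves only by the shell command python3 -m jog 'ROWS' [FORCE]. ROWS is JSON, a list of rows, each an object of numbers: "tx", "ty", "tz": the shift along the tool's x, y, z in cm; "rx", "ry", "rz": the turn, a rotation vector about the tool's x, y, z in degrees; "hand": the finger opening in cm, from 0 to 9.51. A call has 1 to 5 rows; each row is the pose to reach, as a shift and turn from the pose commanded when the call began, along the tool's axes at that moment; what a row does not reach only later rows make up. A row lasts 1/10 s, in which the tool goes at most 50 mm and 8.59 degrees, less where a joint would pass 70% of its speed; a pose out of reach is approached as far as the arm can. A call with a gripper value outside its range is refused whole. The fingers move at their own pace and stop on an object; FORCE is the grip in N (left out, the last holds). Time passes only in rows, so rows that repeat a pose let the fingers close. It gives the time, the measured TCP pose, the force and the opening at its end, in the units of the state.
- readout.sense(): the state, without advancing time (a new reading comes with each control period).
- optics.grab_frame(name): name is "scene" or "top"; returns (picture, depth): 400x640x3 uint8, blue, green, red; 400x640 float32, m along the optical axis (not along the pixel's ray), 0 where there is no reading.
- optics.camera_info(name): a dict with "fx", "fy", "cx", "cy" (pixels), "distortion" ([k1, k2, p1, p2, k3] as OpenCV has them; the pictures are not rectified), "eye" and "rotation" of the camera in the world. Camera axes: x right, y down, z forward; pixel columns grow to the right and rows downward; lengths in m; the calibration is good to about 2 mm. A picture is of the moment at which its call begins. camera_info takes no time and is no camera call.
- sign_off(): hands the job in, once; it reports no verdict.
Trained networks look in the newest picture that a camera, given by its name, has taken for a name from the list of things; names that differ only in an ending like _2 or _b are one class to them, and where a whole thing is asked for, a point or a joint stands for the part that bears it (a point fixed in the world has none). Each returns a list of dicts, best first, with "conf" (0 to 1); they miss things now and then, are a little off and sometimes report something else, mostly with a low value. They report only what shows in the picture. A call takes as long as a camera call. They do not tell look-alikes from the thing itself.
- optics.search_frame(camera, target): "xy" ([column, row] in pixels, amid what is visible of it).
- optics.pinpoint(camera, target): "xy" ([column, row] in pixels: a listed point, or the origin of a listed thing).
The state is a dict: "time": time; "q": joint angles; "dq": joint speeds; "tau": joint torques, N m; "eef_pos": TCP position; "tool_rot": TCP orientation; "wrist_force": force on the tool from outside, world axes, zero at the start; "torque": the same for the moment, N m; "finger_gap": opening from 0.0 (shut) to 1.0 (fully open).
Only numpy, scipy, OpenCV 4.12 (cv2) and the standard library are available. Lean on these libraries where they do the work, as an engineer would, in place of code of your own. Each camera call takes 0.05 s, during which the arm holds its last target.

## Task

Free the circuit board that is clamped in the board holder: rolling a fingertip along the knurled rim of the big clamp nut, loosen it by two full turns counter-clockwise as seen from above (to within a quarter turn), and then, with the fingertip against the nut, push the sliding jaw straight back at least 25 mm from the board. Use the fingertips only, gripping and lifting nothing; leave the board lying in the holder and do not disturb the things around it.

Things in the scene. Friction and masses are not known exactly. Their poses are not given: they have to be found in the camera images.
- holder: Board holder fixed to the bench, at varying place and yaw: aluminium bed 110 x 285 mm, top 22 mm above the bench. Origin on the bench, x across the bed, y along it from the sliding jaw to the fixed jaw, z up. The board lies at y 0 to +101 mm between the jaws; the stud of the clamp nut stands at x 0, y -55 mm and is the highest part, 76 mm above the bench.
- nut_top (a point): Centre of the clamp nut's top, 61 mm above the bench when tight (1.25 mm higher per turn). Aluminium nut, 28 mm radius over its 30 upright ridges (1.8 mm proud), 22 mm high; the 10 mm stud stands 15 mm out of it. A red mark on its top and rim meets a short red mark on the carriage (holder's -x side) when tight. Turns against about 1.3 N at the rim, stays where left, rides on the sliding jaw.
- jaw_face (a point): Middle of the sliding jaw's clamping face, at the board's edge, 31 mm above the bench. The jaw is a steel bar 130 mm long (holder x), from 4 mm over the board's edge to 12 mm behind this face, top 40 mm above the bench; behind it a dark blue carriage 74 mm wide, to 96 mm behind the face, top 36 mm above the bench, bears the nut 55 mm behind the face.
- nut (a joint): Turning angle of the clamp nut, rad: 0 as tightened at the start, growing counter-clockwise seen from above (loosening); 12.57 is two full turns. It would reach the end of its stud only at four turns.
- jaw (a joint): How far the sliding jaw has moved back from the board, m: 0 clamped, 0.032 at its stop; it slides along the holder's -y axis. The teeth of its shoe hold it to the bed while the nut is tight and come wholly clear at 1.6 turns; then it slides against about 6 N of friction and stays where it is left.
- board: Green circuit board 120 x 100 mm (x, y), 2.4 mm thick, loose, lying on ledges 30 mm above the bench between the jaws; origin at the centre of its underside. Parts up to 10 mm high in the half next to the sliding jaw; transformer, capacitors and heat sink up to 33 mm high in the other half.
- screwdriver: Orange-handled screwdriver 190 mm long, 26 mm thick, lying on the bench on the robot's side of the holder beside the board; bystander. Origin at the middle of its underside.
- capacitor: Dark blue can capacitor, 30 mm diameter, 50 mm high, standing beyond the holder; bystander. Origin at the centre of its underside.
- spare_nut: Small brass knurled nut, 24 mm diameter, 14 mm high, lying beyond the holder; bystander. Origin at the centre of its underside.
- solder_reel: Reel of solder lying flat, 58 mm diameter, 40 mm high; bystander. Origin at the centre of its underside.
- flux_bottle: Clear bottle with blue cap, 48 mm diameter, 110 mm high; bystander. Origin at the centre of its underside.
- parts_tray: Blue divided tray 100 x 140 x 28 mm; bystander. Origin at the centre of its underside.
- multimeter: Grey hand-held meter 165 x 80 x 46 mm lying on its back; bystander. Origin at the centre of its underside.
Things that resemble listed ones, but are neither listed nor needed, are in the scene too. What is meant by the board is not orange or red, and is the larger of those in its own colour.

How it is judged:
On the way, in this order (a step that is already met when the one before it is completed fails the run):
1. the clamp nut is loosened by two full turns (within a quarter turn) while the jaw stays at the board (value of joint nut between 10.996 and 14.137 rad and value of joint jaw below 0.006 m), for 0.1 s.
2. the sliding jaw is pushed back at least 25 mm (value of joint jaw above 0.025 m), for 0.2 s.
At the end, for the whole second after the job is handed in: The clamp nut stands 1.75 to 2.25 turns loose, the sliding jaw at least 25 mm back from the board, and the board lies still and flat in the holder within 8 mm of where it was (value of joint nut between 10.996 and 14.137 rad and value of joint jaw above 0.025 m and distance of board from where it was at the start of the episode below 0.008 m and angle between board's own z axis and vertical below 0.06 rad and linear speed of board below 0.02 m/s); the robot touches nothing.
It fails at once if the clamp nut is taken between the fingers (the grasp point within 15 mm of its axis, down at the nut) (horizontal distance between the grasp point and nut_top below 0.015 m and height (world z) of the grasp point below 0.085 m).
It fails at once if the circuit board is lifted, tipped or shoved (15 mm or 0.15 rad) (distance of board from where it was at the start of the episode above 0.015 m or angle between board's own z axis and vertical above 0.15 rad).
It fails at once if one of the things around is moved by more than 20 mm (distance of any of screwdriver, capacitor, spare_nut, solder_reel, flux_bottle, parts_tray, multimeter from where it was at the start of the episode above 0.02 m).
It also fails if it takes over 72 s, if anything falls off the work surface, if the arm or the gripper's body presses on something with over 40 N, if the wrist force passes 120 N, or if a joint passes its speed limit or range.

## Working session

There is one attempt and no reset: what is moved stays moved. The work goes in short steps, Python scripts to look and compute and a shell command to move; the robot and the scene stay as the last step left them, time stands still between calls to the robot, and variables do not carry over. Pictures are saved under pics/ and viewed, and the job is handed in when it is done.

```bash
ls; mkdir -p pics; python3 - <<'E'
from station import readout, optics, arm
import cv2,json
print(readout.sense())
for n in("scene","top"):
    p,d=optics.grab_frame(n); cv2.imwrite(f"pics/{n}0.png",p); print(optics.camera_info(n))
    for t in("nut_top","jaw_face","board","holder","screwdriver"):
        print(n,t,optics.pinpoint(n,t)[:3])
print([a for a in dir(arm) if a[0]!='_'])
E
```

```text
pics
{'time': 0.0, 'q': array([ 1.13738598e+00,  4.91581241e-01,  1.55948625e+00, -2.48727010e-05,
        1.09167164e+00, -1.05602398e-01]), 'dq': array([ 9.10037684e-04,  5.47178686e-04, -6.56856008e-04,  5.62246147e-04,
        1.42623677e-05,  1.12954853e-04]), 'tau': array([-1.03123111e-03, -6.12619185e+01, -2.58191407e+01,  6.92115817e-02,
        4.81614273e-02, -1.02881893e-04]), 'eef_pos': array([0.20110825, 0.59149123, 0.2140356 ]), 'tool_rot': array([ 8.13005896e-01,  5.82255171e-01, -4.93188911e-04,  2.92380525e-04]), 'wrist_force': array([ 0.14999553, -0.07758475, -0.36246081]), 'torque': array([ 0.01698929,  0.04941221, -0.0075688 ]), 'finger_gap': 0.999335249130772}
{'fx': 372.954519250421, 'fy': 372.954519250421, 'cx': 317.69488045380706, 'cy': 199.18297531078395, 'distortion': array([-0.04301309,  0.        ,  0.        ,  0.        ,  0.        ]), 'eye': array([ 1.18266507, -0.20973168,  0.57288132]), 'rotation': array([ 0.69917041,  0.56442685, -0.28137628, -0.33676469])}
scene nut_top [{'xy': [323.7, 190.3], 'conf': 0.6}, {'xy': [349.5, 202.0], 'conf': 0.51}]
sce
[... 265 characters left out ...]
87.5], 'conf': 0.52}]
{'fx': 376.3880962799367, 'fy': 376.3880962799367, 'cx': 322.69308559523614, 'cy': 202.18538835458602, 'distortion': array([-0.0688877,  0.       ,  0.       ,  0.       ,  0.       ]), 'eye': array([ 0.43166394, -0.09267407,  0.97844681]), 'rotation': array([-0.69614481,  0.71420191, -0.03708412,  0.06263228])}
top nut_top [{'xy': [323.7, 222.4], 'conf': 0.91}]
top jaw_face [{'xy': [300.8, 218.4], 'conf': 0.58}]
top board [{'xy': [285.7, 211.0], 'conf': 0.94}, {'xy': [334.2, 292.4], 'conf': 0.84}, {'xy': [205.7, 201.2], 'conf': 0.74}]
top holder [{'xy': [300.2, 216.2], 'conf': 0.93}]
top screwdriver [{'xy': [269.4, 248.8], 'conf': 0.67}]
['Unreachable', 'tcp_to_grasp']
```

View pics/scene0.png

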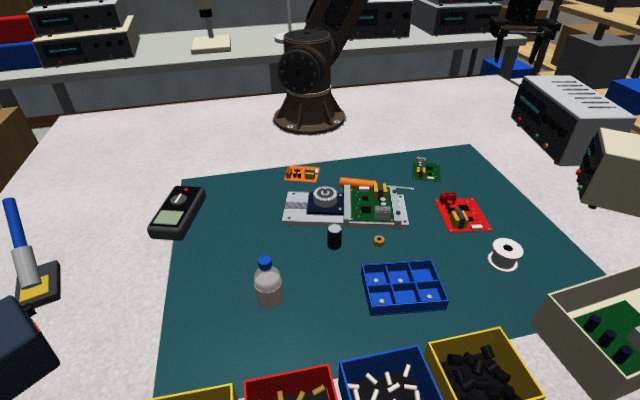

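View pics/top0.png

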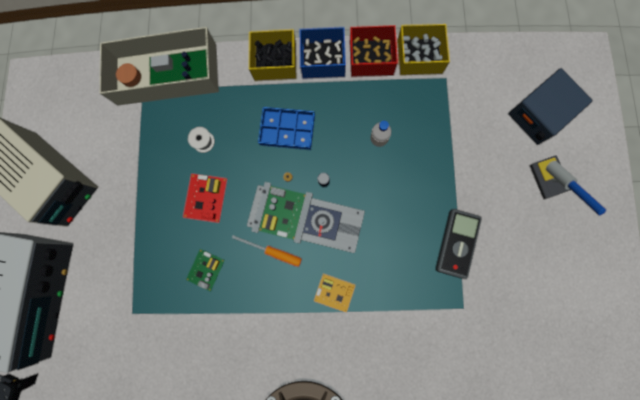

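The scene view shows the holder at about (345,205), nut at (323,192). In the top view the nut is at (322,221), the board at (285,211), the screwdriver at (270,250), the capacitor at (323,179) and the brass nut at (287,176). Next I'll compute positions from these.

```bash
cat > h.py <<'E'
import numpy as np, cv2
from scipy.spatial.transform import Rotation as R
from station import optics, readout
def K(c): return np.array([[c['fx'],0,c['cx']],[0,c['fy'],c['cy']],[0,0,1]])
def ray(n,uv):
    c=optics.camera_info(n)
    u=cv2.undistortPoints(np.array([[uv]],float),K(c),c['distortion'])[0,0]
    return np.array(c['eye']),R.from_quat(c['rotation']).apply([u[0],u[1],1])
def at_z(n,uv,z):
    e,d=ray(n,uv); return e+d*(z-e[2])/d[2]
def proj(n,P):
    c=optics.camera_info(n); r=R.from_quat(c['rotation']).inv()
    return cv2.projectPoints(np.atleast_2d(P).astype(float),r.as_rotvec(),r.apply(-np.array(c['eye'])),K(c),c['distortion'])[0][:,0]
def cloud(n,d):
    c=optics.camera_info(n)
    v,u=np.mgrid[0:400,0:640]
    un=cv2.undistortPoints(np.stack([u,v],-1).reshape(-1,1,2).astype(float),K(c),c['distortion'])[:,0]
    P=np.c_[un,np.ones(len(un))]*d.reshape(-1,1)
    return (R.from_quat(c['rotation']).apply(P)+c['eye']).reshape(400,640,3)
E
python3 - <<'E'
from h import *
p,d=optics.grab_frame("top")
cv2.imwrite("pics/top1.png",cv2.resize(p[150:290,210:390],None,fx=4.4,fy=4.2857*1.0267,interpolation=cv2.INTER_CUBIC)[:600])
p2,d2=optics.grab_frame("scene")
cv2.imwrite("pics/scene1.png",cv2.resize(p2[150:270,270:430],None,fx=5,fy=5,interpolation=cv2.INTER_CUBIC))
print("nut",at_z("top",[323.7,222.4],.061),at_z("scene",[323.7,190.3],.061))
print("face",at_z("top",[300.8,218.4],.031),at_z("scene",[346.8,200.9],.031))
print("board",at_z("top",[285.7,211],.03),at_z("scene",[365.6,202.9],.03))
print("holder",at_z("top",[300.2,216.2],.0),at_z("scene",[349.2,215.9],.0))
for t in("screwdriver","capacitor","spare_nut","nut_top"):
  for n in("top","scene"):
    print(t,n,[ (np.round(at_z(n,r['xy'],.061 if t=="nut_top" else 0),4),r['conf']) for r in optics.pinpoint(n,t)])
C=cloud("top",d); 
for z0,z1 in((.055,.068),(.07,.08)):
  m=(C[...,2]>z0)&(C[...,2]<z1)&(d>0)
  m[:195]=0;m[240:]=0;m[:,:300]=0;m[:,345:]=0
  print(z0,m.sum(),C[m].mean(0),C[m].min(0),C[m].max(0))
E
```

```text
nut [ 0.51251864 -0.06225038  0.061     ] [ 0.50909422 -0.06183358  0.061     ]
face [ 0.52684053 -0.00341957  0.031     ] [ 0.52235825 -0.00937588  0.031     ]
board [0.54689622 0.03501567 0.03      ] [0.5381106  0.03173946 0.03      ]
holder [0.53578448 0.00099064 0.        ] [ 0.54106609 -0.00752307  0.        ]
screwdriver top [(array([0.458 , 0.0908, 0.    ]), 0.86), (array([ 0.5178, -0.0647,  0.    ]), 0.43)]
screwdriver scene [(array([0.4635, 0.0906, 0.    ]), 0.73)]
capacitor top [(array([ 0.6298, -0.0583,  0.    ]), 0.67)]
capacitor scene [(array([ 0.6274, -0.0625,  0.    ]), 0.78)]
spare_nut top [(array([0.6333, 0.0364, 0.    ]), 0.45), (array([0.5483, 0.043 , 0.    ]), 0.25)]
spare_nut scene [(array([0.6452, 0.0306, 0.    ]), 0.66), (array([ 0.5432, -0.0064,  0.    ]), 0.37)]
nut_top top [(array([ 0.5152, -0.0618,  0.061 ]), 0.73), (array([0.752 , 0.0259, 0.061 ]), 0.61)]
nut_top scene [(array([0.5287, 0.0631, 0.061 ]), 0.35)]
0.055 373 [ 0.51485454 -0.05805378  0.06186706] [ 0.4870351  -0.08508969  0.0556431 ] [ 0.54102938 -0.03113754  0.06726639]
0.07 10 [ 0.51545815 -0.05729928  0.07587292] [ 0.5120221  -0.06115775  0.07441956] [ 0.51969511 -0.05394702  0.07805624]
```

View pics/top1.png

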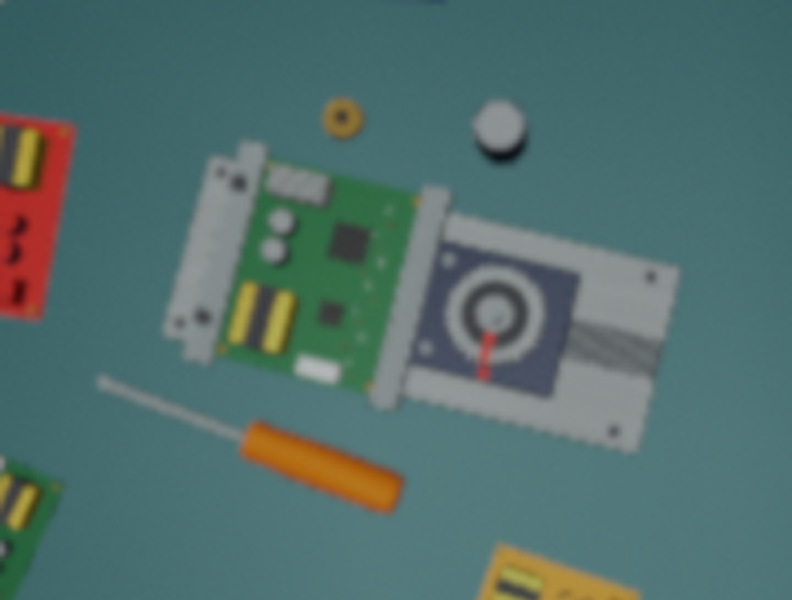

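View pics/scene1.png

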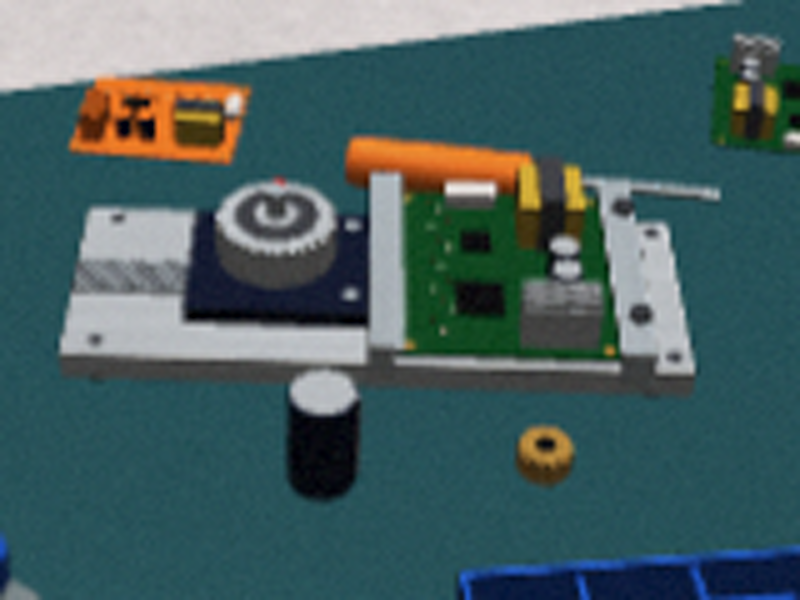

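The top crop shows the nut at crop (495,313), its red mark pointing down toward the robot. The jaw bar runs from (435,190) to (385,405), and the bed corners are near (678,268), (635,450), (210,158) and (165,335). I'll fit the holder pose next.

```bash
python3 - <<'E'
from h import *
f=lambda u,v:(210+u/4.4,150+v/4.4)
g=lambda u,v:(270+u/5,150+v/5)
B={k:at_z("top",f(*p),.022)[:2] for k,p in dict(tr=(678,268),br=(635,450),tl=(210,158),bl=(165,335)).items()}
print(B); print("cen",np.mean(list(B.values()),0))
y=(B['tl']+B['bl']-B['tr']-B['br']);print("len",np.linalg.norm(y)/2);y/=np.linalg.norm(y);print("yaw y axis",y,np.degrees(np.arctan2(-y[0],y[1])))
a,b=at_z("top",f(448,190),.040),at_z("top",f(397,405),.040); d=(a-b)[:2];print("jaw right edge",a,b,np.linalg.norm(d),d/np.linalg.norm(d))
print("nut top c",at_z("top",f(495,313),.061), at_z("scene",g(275,212),.061))
T=readout.sense(); print(R.from_quat(T['tool_rot']).as_matrix().round(4))
# color/ cloud top jaw plane fit
p,dp=optics.grab_frame("top");C=cloud("top",dp)
rot=np.array([[y[1],-y[0]],[y[0],y[1]]]) # rows x,y holder axes
print(rot)
h=(C[...,:2]-[.515,-.058])@rot.T
m=(C[...,2]>.015)&(C[...,2]<.028)&(abs(h[...,0])<80e-3)&(abs(h[...,1])<.25)&(dp>0)
from numpy import percentile as pc
print("bed extents x",pc(h[m][:,0],[1,50,99]),"y",pc(h[m][:,1],[1,99]))
m=(C[...,2]>.030)&(C[...,2]<.047)&(abs(h[...,1]-.049)<.03)&(dp>0)
E
```

```text
{'tr': array([ 0.54259492, -0.16472683]), 'br': array([ 0.43850579, -0.13629246]), 'tl': array([0.61570441, 0.10887028]), 'bl': array([0.51132135, 0.13535208])}
cen [ 0.52703162 -0.01419923]
len 0.28221560109166244
yaw y axis [0.2585347  0.96600197] -14.98313393118447
jaw right edge [ 0.58928782 -0.03319369  0.04      ] [ 0.46682696 -0.00192849  0.04      ] 0.12638898797943607 [ 0.96892038 -0.24737281]
nut top c [ 0.51569503 -0.05938583  0.061     ] [ 0.51760966 -0.06068377  0.061     ]
[[ 0.3219  0.9468  0.    ]
 [ 0.9468 -0.3219  0.    ]
 [ 0.      0.     -1.    ]]
[[ 0.96600197 -0.2585347 ]
 [ 0.2585347   0.96600197]]
bed extents x [-0.05449735 -0.00229146  0.05426244] y [-0.09467291  0.18833392]
```

```bash
python3 -m jog '[{"tx":-4,"ty":4,"rz":-4,"hand":0},{"tx":-7,"ty":8,"rz":-4,"hand":0},{"tx":-10,"ty":11,"rz":-4,"hand":0},{"tx":-13,"ty":14,"rz":-4,"hand":0},{"tx":-16,"ty":17,"rz":-4,"hand":0}]' 20
```

```text
invalid input
```

```bash
python3 -m jog '[{"tx":-4,"ty":4,"tz":0,"rx":0,"ry":0,"rz":-4,"hand":0},{"tx":-7,"ty":8,"tz":0,"rx":0,"ry":0,"rz":-4,"hand":0}]' 20; python3 -m jog --help | head -30
```

```text
time: 1.35
eef_pos: [0.2503, 0.5042, 0.2143]
tool_rot: [0.791, 0.612, -0.0, 0.0]
wrist_force: [0.7, 1.0, -0.5]
finger_gap: 0.884invalid input: not JSON, or not a number
```

```bash
python3 -m jog '[{"tx":-4,"ty":3.3,"tz":0,"rx":0,"ry":0,"rz":0,"hand":0},{"tx":-8,"ty":6.6,"tz":0,"rx":0,"ry":0,"rz":0,"hand":0},{"tx":-12,"ty":9.9,"tz":0,"rx":0,"ry":0,"rz":0,"hand":0},{"tx":-16,"ty":13,"tz":0,"rx":0,"ry":0,"rz":0,"hand":0},{"tx":-20,"ty":16,"tz":0,"rx":0,"ry":0,"rz":0,"hand":0}]'; python3 -m jog '[{"tx":-4,"ty":3,"tz":0,"rx":0,"ry":0,"rz":0,"hand":0},{"tx":-8,"ty":6,"tz":0,"rx":0,"ry":0,"rz":0,"hand":0},{"tx":-12,"ty":8,"tz":0,"rx":0,"ry":0,"rz":0,"hand":0},{"tx":-16,"ty":11,"tz":0,"rx":0,"ry":0,"rz":0,"hand":0},{"tx":-20,"ty":14,"tz":0,"rx":0,"ry":0,"rz":0,"hand":0}]';
```

```text
time: 1.85
eef_pos: [0.3527, 0.2749, 0.2149]
tool_rot: [0.792, 0.61, 0.0, 0.0]
wrist_force: [1.9, 0.5, 0.8]
finger_gap: 0.466
time: 2.35
eef_pos: [0.4369, 0.0456, 0.215]
tool_rot: [0.792, 0.61, 0.0, 0.0]
wrist_force: [0.4, 1.3, 0.9]
finger_gap: 0.05
```

```bash
cat >> h.py <<'E'
C0=np.array([.5155,-.059]); HX=np.array([.967,-.2554]); HY=np.array([.2554,.967])
def st():
    s=readout.sense(); p=s['eef_pos']; f=s['wrist_force']
    d=p[:2]-C0
    print("t %.2f holder-rel-nut mm x %.1f y %.1f z %.1f | F hx %.1f hy %.1f z %.1f gap %.2f"%(s['time'],d@HX*1e3,d@HY*1e3,p[2]*1e3,f[:2]@HX,f[:2]@HY,f[2],s['finger_gap']))
E
python3 -c "from h import *; st()"
```

```text
t 2.35 holder-rel-nut mm x -102.8 y 81.1 z 215.0 | F hx 0.1 hy 1.3 z 0.9 gap 0.05
```

```bash
python3 -m jog '[{"tx":-4,"ty":3,"tz":2,"rx":0,"ry":0,"rz":0,"hand":0},{"tx":-8,"ty":6,"tz":4,"rx":0,"ry":0,"rz":0,"hand":0},{"tx":-10,"ty":7,"tz":7,"rx":0,"ry":0,"rz":0,"hand":0},{"tx":-10,"ty":7,"tz":9,"rx":0,"ry":0,"rz":0,"hand":0},{"tx":-10,"ty":7,"tz":9,"rx":0,"ry":0,"rz":0,"hand":0}]'; python3 -c "
from h import *; st()
p,d=optics.grab_frame('top');cv2.imwrite('pics/top2.png',cv2.resize(p[150:290,210:390],None,fx=4.2,fy=4.2,interpolation=cv2.INTER_CUBIC))
p,d=optics.grab_frame('scene');cv2.imwrite('pics/scene2.png',cv2.resize(p[150:270,270:430],None,fx=5,fy=5,interpolation=cv2.INTER_CUBIC))
st()"
```

```text
time: 2.85
eef_pos: [0.4776, -0.0675, 0.1225]
tool_rot: [0.793, 0.61, -0.001, -0.002]
wrist_force: [-0.1, -0.2, 0.9]
finger_gap: 0.0
t 2.85 holder-rel-nut mm x -34.5 y -17.9 z 122.5 | F hx -0.1 hy -0.3 z 0.9 gap 0.00
t 2.95 holder-rel-nut mm x -33.6 y -16.9 z 125.0 | F hx -0.2 hy 0.2 z 0.6 gap 0.01
```

View pics/scene2.png

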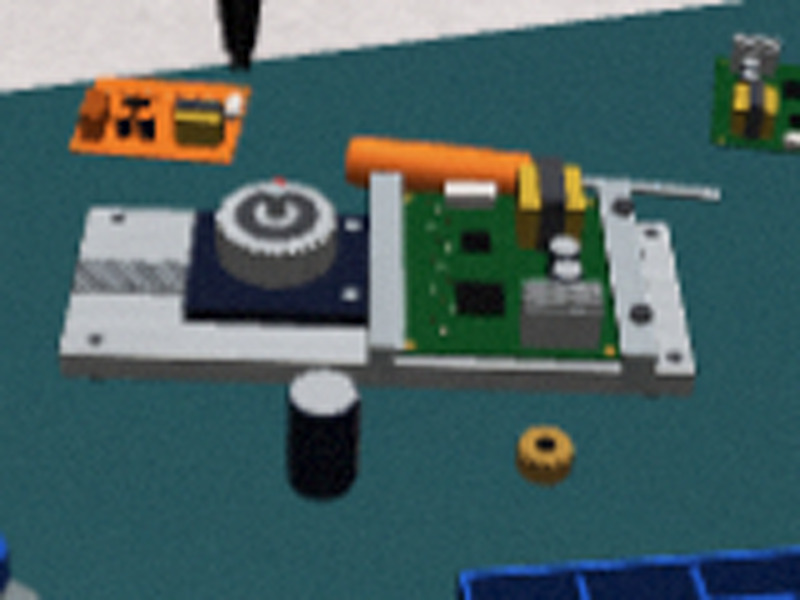

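View pics/top2.png

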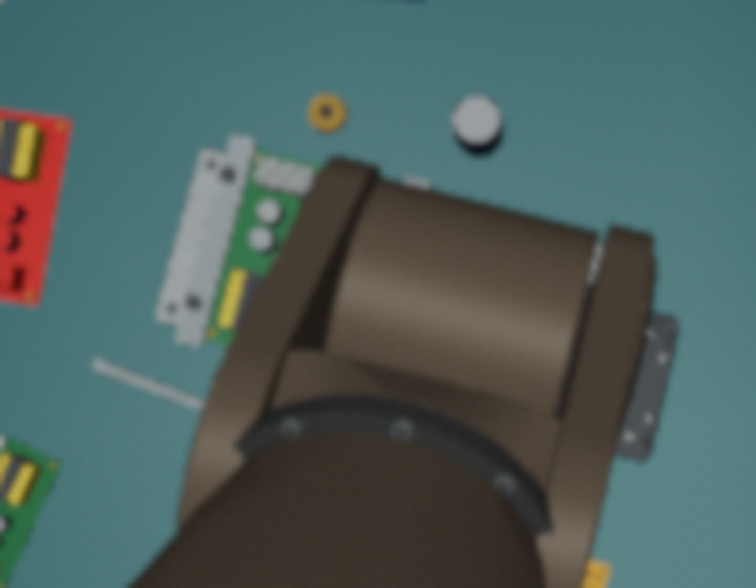

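The arm hides the nut from the top camera. The scene view shows it clearly, with its red mark at the far side at crop (280,180).

```bash
python3 -m jog '[{"tx":-3.6,"ty":1.9,"tz":0,"rx":0,"ry":0,"rz":0,"hand":0},{"tx":-3.6,"ty":1.9,"tz":3,"rx":0,"ry":0,"rz":0,"hand":0},{"tx":-3.6,"ty":1.9,"tz":6,"rx":0,"ry":0,"rz":0,"hand":0},{"tx":-3.6,"ty":1.9,"tz":7.8,"rx":0,"ry":0,"rz":0,"hand":0},{"tx":-3.6,"ty":1.9,"tz":7.8,"rx":0,"ry":0,"rz":0,"hand":0}]'; python3 -m jog '[{"tx":0,"ty":0,"tz":0,"rx":0,"ry":0,"rz":0,"hand":0},{"tx":0.5,"ty":0,"tz":0,"rx":0,"ry":0,"rz":0,"hand":0}]'; python3 -c "
from h import *; st()
p,d=optics.grab_frame('scene');cv2.imwrite('pics/scene3.png',cv2.resize(p[150:270,270:430],None,fx=5,fy=5,interpolation=cv2.INTER_CUBIC))
st()"
```

```text
time: 3.45
eef_pos: [0.4877, -0.1059, 0.0463]
tool_rot: [0.792, 0.611, -0.0, -0.001]
wrist_force: [-0.1, -0.0, -0.4]
finger_gap: 0.006
time: 3.65
eef_pos: [0.49, -0.1018, 0.0482]
tool_rot: [0.792, 0.61, 0.001, 0.001]
wrist_force: [-0.3, -0.0, 0.5]
finger_gap: 0.005
t 3.65 holder-rel-nut mm x -13.7 y -47.9 z 48.2 | F hx -0.3 hy -0.1 z 0.5 gap 0.01
t 3.70 holder-rel-nut mm x -13.9 y -47.3 z 48.1 | F hx -0.9 hy 0.9 z -0.1 gap 0.00
```

View pics/scene3.png

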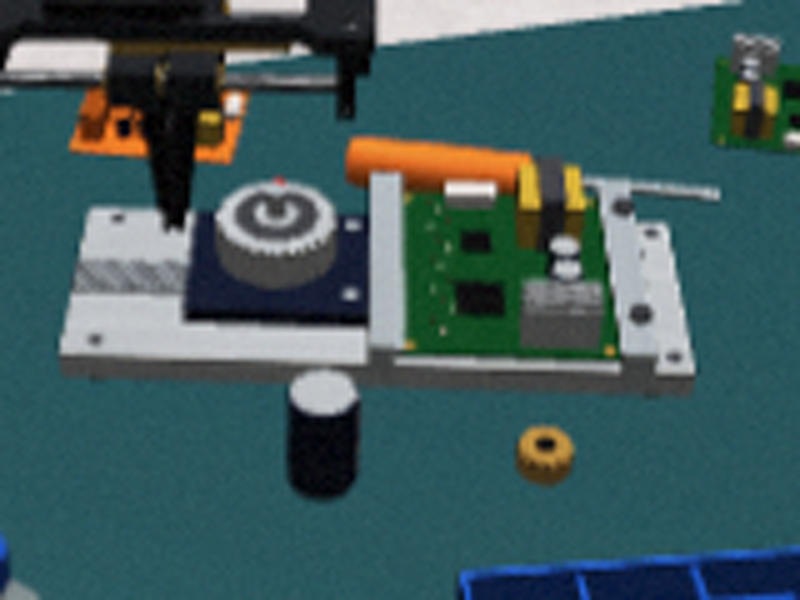

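The tapered finger stands left of the nut at crop (175,225), clear of it. I'll approach until contact.

```bash
python3 -m jog '[{"tx":0.8,"ty":0,"tz":0,"rx":0,"ry":0,"rz":0,"hand":0},{"tx":0.8,"ty":0,"tz":0,"rx":0,"ry":0,"rz":0,"hand":0}]'; python3 -c "from h import *; st()"
python3 -m jog '[{"tx":0.2,"ty":0,"tz":0,"rx":0,"ry":0,"rz":0,"hand":0},{"tx":0.2,"ty":0,"tz":0,"rx":0,"ry":0,"rz":0,"hand":0}]'; python3 -c "from h import *; st()"
python3 -m jog '[{"tx":0.2,"ty":0,"tz":0,"rx":0,"ry":0,"rz":0,"hand":0},{"tx":0.2,"ty":0,"tz":0,"rx":0,"ry":0,"rz":0,"hand":0}]'; python3 -c "from h import *; st()"
```

```text
time: 3.9
eef_pos: [0.4916, -0.0932, 0.0473]
tool_rot: [0.792, 0.611, 0.0, 0.0]
wrist_force: [-0.2, 0.0, -0.8]
finger_gap: 0.002
t 3.90 holder-rel-nut mm x -14.4 y -39.2 z 47.3 | F hx -0.2 hy -0.0 z -0.8 gap 0.00
time: 4.1
eef_pos: [0.4918, -0.0919, 0.0467]
tool_rot: [0.792, 0.61, 0.0, 0.0]
wrist_force: [1.3, 0.3, 0.4]
finger_gap: 0.003
t 4.10 holder-rel-nut mm x -14.5 y -37.9 z 46.7 | F hx 1.2 hy 0.6 z 0.4 gap 0.00
time: 4.3
eef_pos: [0.4922, -0.0901, 0.0466]
tool_rot: [0.792, 0.61, 0.0, -0.0]
wrist_force: [-0.0, -0.2, -0.1]
finger_gap: 0.006
t 4.30 holder-rel-nut mm x -14.6 y -36.0 z 46.6 | F hx 0.0 hy -0.2 z -0.1 gap 0.01
```

```bash

python3 -m jog '[{"tx":0.2,"ty":0,"tz":0,"rx":0,"ry":0,"rz":0,"hand":0},{"tx":0.2,"ty":0,"tz":0,"rx":0,"ry":0,"rz":0,"hand":0}]'; python3 -c "from h import *; st()"
python3 -m jog '[{"tx":0.15,"ty":0,"tz":0,"rx":0,"ry":0,"rz":0,"hand":0},{"tx":0.15,"ty":0,"tz":0,"rx":0,"ry":0,"rz":0,"hand":0}]'; python3 -c "from h import *; st()"
python3 -m jog '[{"tx":0.15,"ty":0,"tz":0,"rx":0,"ry":0,"rz":0,"hand":0},{"tx":0.15,"ty":0,"tz":0,"rx":0,"ry":0,"rz":0,"hand":0}]'; python3 -c "from h import *; st()"
```

```text
time: 4.5
eef_pos: [0.4927, -0.0885, 0.0466]
tool_rot: [0.792, 0.61, -0.0, 0.0]
wrist_force: [-1.6, -3.2, 0.4]
finger_gap: 0.005
t 4.50 holder-rel-nut mm x -14.5 y -34.3 z 46.6 | F hx -0.7 hy -3.5 z 0.4 gap 0.01
time: 4.7
eef_pos: [0.4928, -0.0876, 0.0467]
tool_rot: [0.792, 0.61, -0.0, 0.0]
wrist_force: [-4.3, -11.1, 1.1]
finger_gap: 0.002
t 4.70 holder-rel-nut mm x -14.7 y -33.5 z 46.7 | F hx -1.3 hy -11.8 z 1.1 gap 0.00
time: 4.9
eef_pos: [0.4926, -0.0868, 0.0467]
tool_rot: [0.792, 0.61, -0.001, 0.0]
wrist_force: [-8.7, -19.5, 3.1]
finger_gap: 0.005
t 4.90 holder-rel-nut mm x -15.0 y -32.8 z 46.7 | F hx -3.4 hy -21.1 z 3.1 gap 0.00
```

```bash

python3 -m jog '[{"tx":-0.05,"ty":0.5,"tz":0,"rx":0,"ry":0,"rz":0,"hand":0},{"tx":-0.05,"ty":1.0,"tz":0,"rx":0,"ry":0,"rz":0,"hand":0},{"tx":-0.05,"ty":1.5,"tz":0,"rx":0,"ry":0,"rz":0,"hand":0}]'; python3 -c "
from h import *; st()
p,d=optics.grab_frame('scene');cv2.imwrite('pics/scene4.png',cv2.resize(p[150:270,270:430],None,fx=5,fy=5,interpolation=cv2.INTER_CUBIC))
st()"
```

```text
time: 5.2
eef_pos: [0.5073, -0.0917, 0.0468]
tool_rot: [0.792, 0.61, -0.001, 0.0]
wrist_force: [-7.5, -22.9, 3.1]
finger_gap: 0.002
t 5.20 holder-rel-nut mm x 0.4 y -33.7 z 46.8 | F hx -1.4 hy -24.1 z 3.1 gap 0.00
t 5.25 holder-rel-nut mm x 1.4 y -33.8 z 46.8 | F hx -1.3 hy -23.1 z 1.9 gap 0.00
```

View pics/scene4.png

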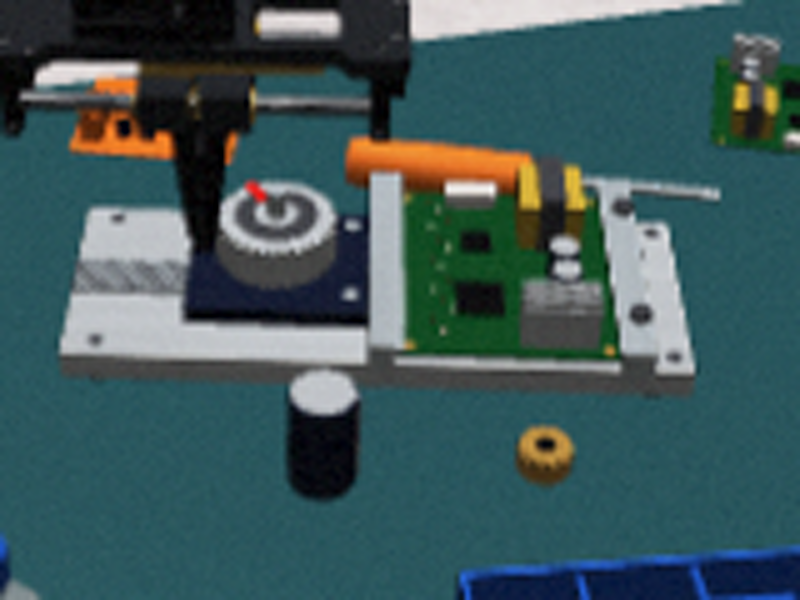

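The red mark has moved to crop (258,190), about 33° round, which matches the 16 mm stroke without slip. I'll continue round the corner.

```bash
cat >> h.py <<'E'
def ang(show=None,zt=.061,c=(0.5155,-.059)):
    p,d=optics.grab_frame('scene')
    hsv=cv2.cvtColor(p,cv2.COLOR_BGR2HSV)
    m=((hsv[...,0]<8)|(hsv[...,0]>172))&(hsv[...,1]>130)&(hsv[...,2]>90)
    cc=proj('scene',[[c[0],c[1],zt]])[0]
    v,u=np.nonzero(m); k=np.hypot(u-cc[0],v-cc[1])<16; u,v=u[k],v[k]
    if show: cv2.imwrite(f'pics/{show}.png',cv2.resize(p[150:270,270:430],None,fx=5,fy=5,interpolation=cv2.INTER_CUBIC))
    if len(u)==0: print("no red"); return
    P=np.array([at_z('scene',(a,b),zt)[:2] for a,b in zip(u,v)])-np.array(c)
    h=np.c_[P@HX,P@HY]*1e3; k=np.hypot(*h.T)<40; h=h[k]; mm=h.mean(0)
    print("mark n",len(h),"hx,hy",mm.round(1),"loosened deg mod 360: %.0f"%(np.degrees(np.arctan2(mm[1],mm[0]))-180)%360 if 0 else "loosened deg mod 360: %.0f"%((np.degrees(np.arctan2(mm[1],mm[0]))-180)%360))
E
python3 -m jog '[{"tx":-0.19,"ty":0.46,"tz":0,"rx":0,"ry":0,"rz":0,"hand":0},{"tx":-0.19,"ty":0.86,"tz":0,"rx":0,"ry":0,"rz":0,"hand":0},{"tx":-0.1,"ty":1.55,"tz":0,"rx":0,"ry":0,"rz":0,"hand":0},{"tx":0.17,"ty":2.2,"tz":0,"rx":0,"ry":0,"rz":0,"hand":0},{"tx":0.59,"ty":2.75,"tz":0,"rx":0,"ry":0,"rz":0,"hand":0}]'; python3 -c "
from h import *; st(); ang('scene5'); st()"
```

```text
time: 5.75
eef_pos: [0.537, -0.0922, 0.0468]
tool_rot: [0.792, 0.61, 0.0, 0.001]
wrist_force: [2.2, -7.2, -0.2]
finger_gap: 0.005
t 5.75 holder-rel-nut mm x 29.3 y -26.6 z 46.8 | F hx 4.0 hy -6.4 z -0.2 gap 0.00
mark n 8 hx,hy [  3.4 -15.9] loosened deg mod 360: 102
t 5.80 holder-rel-nut mm x 30.0 y -26.0 z 46.8 | F hx 3.5 hy -4.2 z -1.8 gap 0.01
```

View pics/scene5.png

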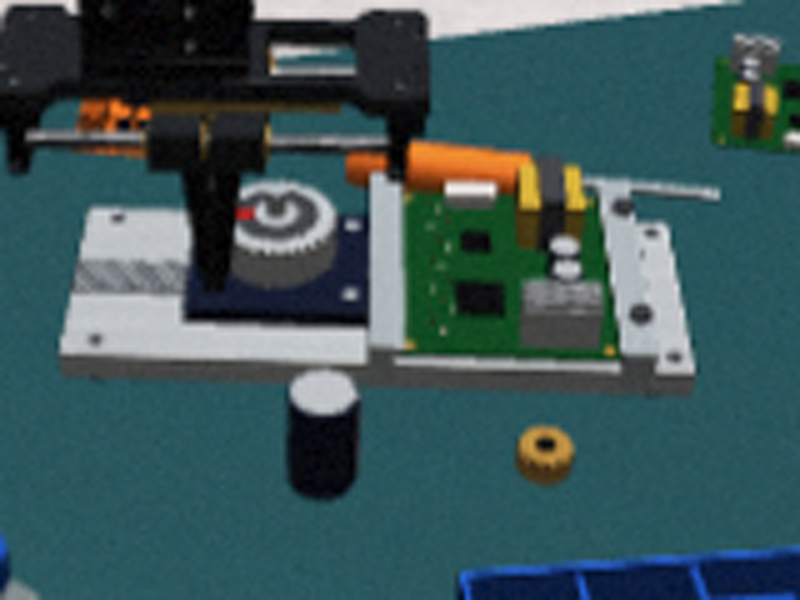

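The mark is at crop (243,213), roughly 95° loosened. Continuing onto the +x side.

```bash

python3 -m jog '[{"tx":0.58,"ty":0.38,"tz":0,"rx":0,"ry":0,"rz":0,"hand":0},{"tx":1.21,"ty":0.64,"tz":0,"rx":0,"ry":0,"rz":0,"hand":0},{"tx":1.89,"ty":0.73,"tz":0,"rx":0,"ry":0,"rz":0,"hand":0},{"tx":2.56,"ty":0.73,"tz":0,"rx":0,"ry":0,"rz":0,"hand":0},{"tx":3.26,"ty":0.73,"tz":0,"rx":0,"ry":0,"rz":0,"hand":0}]'; python3 -c "
from h import *; st(); ang('scene6'); st()"
```

```text
time: 6.3
eef_pos: [0.5554, -0.0623, 0.0475]
tool_rot: [0.792, 0.61, 0.003, 0.004]
wrist_force: [11.4, -3.7, -2.4]
finger_gap: 0.003
t 6.30 holder-rel-nut mm x 39.4 y 7.0 z 47.5 | F hx 12.0 hy -0.7 z -2.4 gap 0.00
mark n 4 hx,hy [25.4 -5.8] loosened deg mod 360: 167
t 6.35 holder-rel-nut mm x 39.2 y 7.9 z 47.5 | F hx 14.4 hy 2.3 z -1.7 gap 0.00
```

View pics/scene6.png

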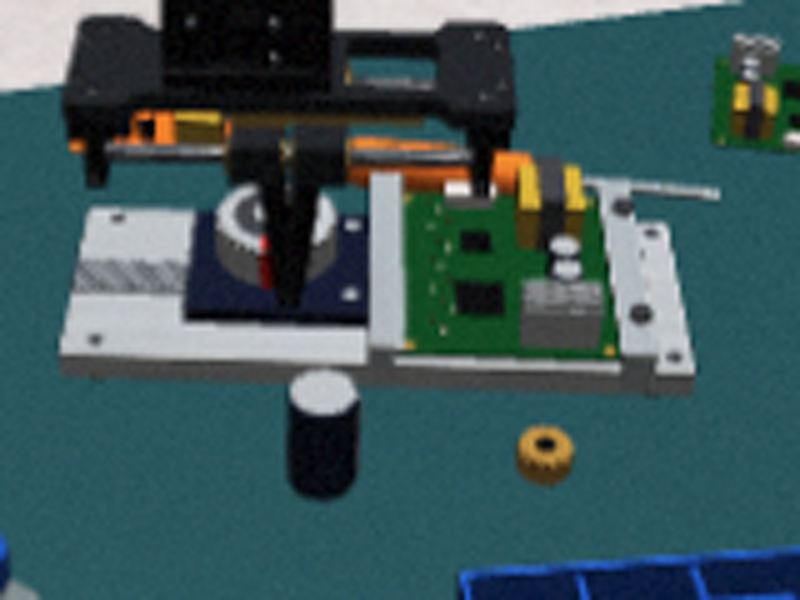

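The mark is now on the rim facing the camera at crop (265,255), about 170° loosened. Returning on the outside for the next stroke.

```bash

python3 -m jog '[{"tx":-0.2,"ty":1.4,"tz":0,"rx":0,"ry":0,"rz":0,"hand":0},{"tx":-4.7,"ty":1.6,"tz":0,"rx":0,"ry":0,"rz":0,"hand":0},{"tx":-5.9,"ty":-2.2,"tz":0,"rx":0,"ry":0,"rz":0,"hand":0},{"tx":-5.5,"ty":-5.6,"tz":0,"rx":0,"ry":0,"rz":0,"hand":0},{"tx":-4.9,"ty":-5.6,"tz":0,"rx":0,"ry":0,"rz":0,"hand":0}]'; python3 -c "
from h import *; st(); ang('scene7'); st()"
```

```text
time: 6.85
eef_pos: [0.4807, -0.0936, 0.0464]
tool_rot: [0.793, 0.61, -0.001, -0.002]
wrist_force: [0.4, 0.4, -0.9]
finger_gap: 0.005
t 6.85 holder-rel-nut mm x -24.8 y -42.4 z 46.4 | F hx 0.3 hy 0.5 z -0.9 gap 0.01
mark n 14 hx,hy [22.4 -3.9] loosened deg mod 360: 170
t 6.90 holder-rel-nut mm x -22.2 y -41.6 z 46.8 | F hx -0.4 hy 0.3 z 0.3 gap 0.00
```

View pics/scene7.png

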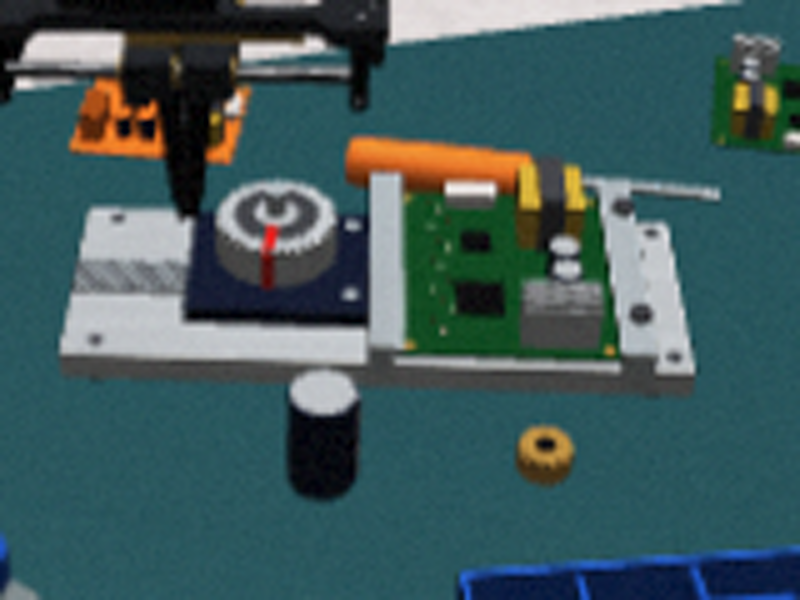

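The mark is in full view at crop (268,255), about 172° round. Second stroke.

```bash

python3 -m jog '[{"tx":0.8,"ty":0.3,"tz":0,"rx":0,"ry":0,"rz":0,"hand":0},{"tx":0.9,"ty":1.0,"tz":0,"rx":0,"ry":0,"rz":0,"hand":0},{"tx":0.9,"ty":1.7,"tz":0,"rx":0,"ry":0,"rz":0,"hand":0},{"tx":0.9,"ty":2.4,"tz":0,"rx":0,"ry":0,"rz":0,"hand":0},{"tx":0.9,"ty":3.0,"tz":0,"rx":0,"ry":0,"rz":0,"hand":0}]' >/dev/null; python3 -c "from h import *; st()"
python3 -m jog '[{"tx":0.09,"ty":0.68,"tz":0,"rx":0,"ry":0,"rz":0,"hand":0},{"tx":0.35,"ty":1.32,"tz":0,"rx":0,"ry":0,"rz":0,"hand":0},{"tx":0.77,"ty":1.86,"tz":0,"rx":0,"ry":0,"rz":0,"hand":0},{"tx":1.31,"ty":2.28,"tz":0,"rx":0,"ry":0,"rz":0,"hand":0},{"tx":1.95,"ty":2.55,"tz":0,"rx":0,"ry":0,"rz":0,"hand":0}]'>/dev/null;  python3 -c "from h import *; st()"
python3 -m jog '[{"tx":0.68,"ty":0.15,"tz":0,"rx":0,"ry":0,"rz":0,"hand":0},{"tx":1.35,"ty":0.15,"tz":0,"rx":0,"ry":0,"rz":0,"hand":0},{"tx":2.15,"ty":0.15,"tz":0,"rx":0,"ry":0,"rz":0,"hand":0}]'>/dev/null;  python3 -c "from h import *; st()"
python3 -m jog '[{"tx":-0.2,"ty":1.4,"tz":0,"rx":0,"ry":0,"rz":0,"hand":0},{"tx":-4.7,"ty":1.6,"tz":0,"rx":0,"ry":0,"rz":0,"hand":0},{"tx":-5.9,"ty":-2.2,"tz":0,"rx":0,"ry":0,"rz":0,"hand":0},{"tx":-5.5,"ty":-5.6,"tz":0,"rx":0,"ry":0,"rz":0,"hand":0},{"tx":-4.9,"ty":-5.6,"tz":0,"rx":0,"ry":0,"rz":0,"hand":0}]'>/dev/null; python3 -c "
from h import *; st(); ang('scene8'); st()"
```

```text
t 7.40 holder-rel-nut mm x 10.9 y -34.2 z 46.7 | F hx -1.2 hy -14.1 z 1.7 gap 0.00
t 7.90 holder-rel-nut mm x 38.4 y -13.6 z 47.1 | F hx 6.0 hy -4.7 z -1.5 gap 0.01
t 8.20 holder-rel-nut mm x 39.8 y 8.6 z 47.1 | F hx 4.4 hy -1.2 z 0.7 gap 0.00
t 8.70 holder-rel-nut mm x -22.4 y -41.0 z 46.4 | F hx -0.3 hy -0.7 z -0.2 gap 0.01
mark n 3 hx,hy [-25.1  -0.5] loosened deg mod 360: 1
t 8.75 holder-rel-nut mm x -19.9 y -40.2 z 46.7 | F hx 0.7 hy -0.0 z 0.6 gap 0.01
```

View pics/scene8.png

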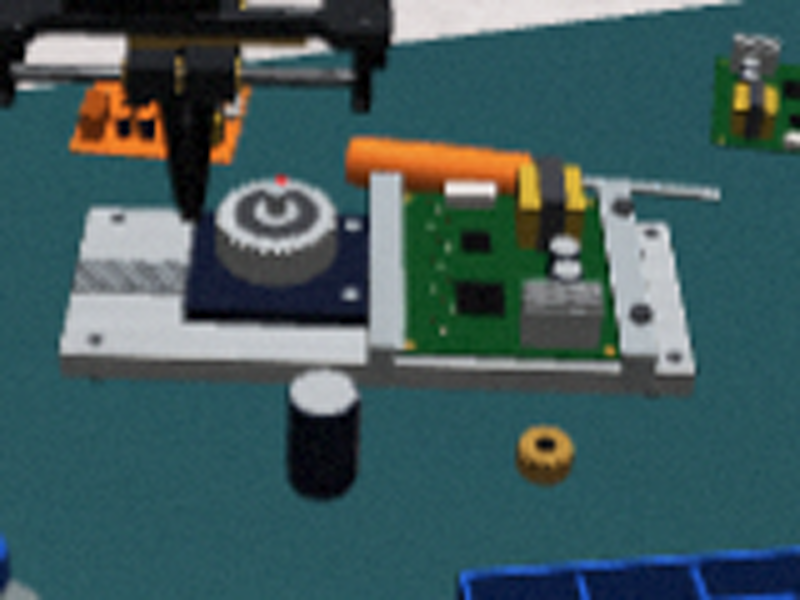

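The mark is back at the far side at crop (280,180), so one full turn is done. Third stroke.

```bash

python3 -m jog '[{"tx":0.7,"ty":0.2,"tz":0,"rx":0,"ry":0,"rz":0,"hand":0},{"tx":0.8,"ty":0.9,"tz":0,"rx":0,"ry":0,"rz":0,"hand":0},{"tx":0.8,"ty":1.6,"tz":0,"rx":0,"ry":0,"rz":0,"hand":0},{"tx":0.8,"ty":2.3,"tz":0,"rx":0,"ry":0,"rz":0,"hand":0},{"tx":0.8,"ty":2.9,"tz":0,"rx":0,"ry":0,"rz":0,"hand":0}]' >/dev/null; python3 -c "from h import *; st()"
python3 -m jog '[{"tx":0.09,"ty":0.68,"tz":0,"rx":0,"ry":0,"rz":0,"hand":0},{"tx":0.35,"ty":1.32,"tz":0,"rx":0,"ry":0,"rz":0,"hand":0},{"tx":0.77,"ty":1.86,"tz":0,"rx":0,"ry":0,"rz":0,"hand":0},{"tx":1.31,"ty":2.28,"tz":0,"rx":0,"ry":0,"rz":0,"hand":0},{"tx":1.95,"ty":2.55,"tz":0,"rx":0,"ry":0,"rz":0,"hand":0}]'>/dev/null;  python3 -c "from h import *; st()"
python3 -m jog '[{"tx":0.68,"ty":0.1,"tz":0,"rx":0,"ry":0,"rz":0,"hand":0},{"tx":1.35,"ty":0.1,"tz":0,"rx":0,"ry":0,"rz":0,"hand":0},{"tx":2.15,"ty":0.1,"tz":0,"rx":0,"ry":0,"rz":0,"hand":0}]'>/dev/null;  python3 -c "from h import *; st()"
python3 -m jog '[{"tx":-0.2,"ty":1.4,"tz":0,"rx":0,"ry":0,"rz":0,"hand":0},{"tx":-4.7,"ty":1.6,"tz":0,"rx":0,"ry":0,"rz":0,"hand":0},{"tx":-5.9,"ty":-2.2,"tz":0,"rx":0,"ry":0,"rz":0,"hand":0},{"tx":-5.5,"ty":-5.6,"tz":0,"rx":0,"ry":0,"rz":0,"hand":0},{"tx":-5,"ty":-5.6,"tz":0,"rx":0,"ry":0,"rz":0,"hand":0}]'>/dev/null; python3 -c "
from h import *; st(); ang('scene9'); st()"
```

```text
t 9.25 holder-rel-nut mm x 11.4 y -34.2 z 46.7 | F hx -0.7 hy -14.2 z 1.4 gap 0.00
t 9.75 holder-rel-nut mm x 38.6 y -13.4 z 47.0 | F hx 6.1 hy -4.1 z -0.6 gap 0.00
t 10.05 holder-rel-nut mm x 39.7 y 8.7 z 47.1 | F hx 4.8 hy -1.2 z -0.3 gap 0.00
t 10.55 holder-rel-nut mm x -22.6 y -41.8 z 46.4 | F hx -0.6 hy 0.0 z 0.1 gap 0.01
mark n 14 hx,hy [20. -3.] loosened deg mod 360: 171
t 10.60 holder-rel-nut mm x -20.0 y -41.2 z 46.7 | F hx 0.4 hy 0.6 z 0.8 gap 0.00
```

View pics/scene9.png

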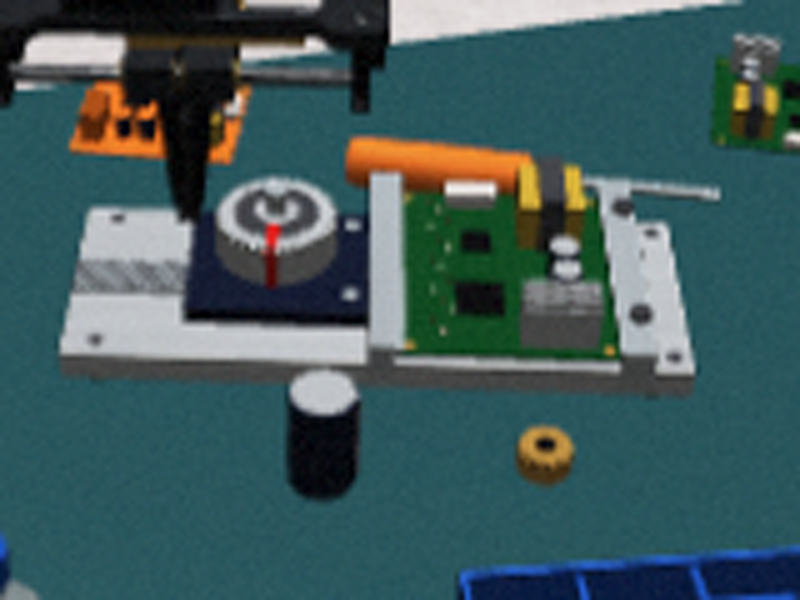

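The mark faces the camera at crop (271,255), about 535° in total. Fourth stroke, then check.

```bash

python3 -m jog '[{"tx":0.8,"ty":0.2,"tz":0,"rx":0,"ry":0,"rz":0,"hand":0},{"tx":0.9,"ty":0.9,"tz":0,"rx":0,"ry":0,"rz":0,"hand":0},{"tx":0.9,"ty":1.6,"tz":0,"rx":0,"ry":0,"rz":0,"hand":0},{"tx":0.9,"ty":2.3,"tz":0,"rx":0,"ry":0,"rz":0,"hand":0},{"tx":0.9,"ty":2.9,"tz":0,"rx":0,"ry":0,"rz":0,"hand":0}]' >/dev/null; python3 -c "from h import *; st()"
python3 -m jog '[{"tx":0.09,"ty":0.68,"tz":0,"rx":0,"ry":0,"rz":0,"hand":0},{"tx":0.35,"ty":1.32,"tz":0,"rx":0,"ry":0,"rz":0,"hand":0},{"tx":0.77,"ty":1.86,"tz":0,"rx":0,"ry":0,"rz":0,"hand":0},{"tx":1.31,"ty":2.28,"tz":0,"rx":0,"ry":0,"rz":0,"hand":0},{"tx":1.95,"ty":2.55,"tz":0,"rx":0,"ry":0,"rz":0,"hand":0}]'>/dev/null;  python3 -c "from h import *; st()"
python3 -m jog '[{"tx":0.68,"ty":0.1,"tz":0,"rx":0,"ry":0,"rz":0,"hand":0},{"tx":1.35,"ty":0.1,"tz":0,"rx":0,"ry":0,"rz":0,"hand":0},{"tx":2.15,"ty":0.1,"tz":0,"rx":0,"ry":0,"rz":0,"hand":0}]'>/dev/null;  python3 -c "from h import *; st(); ang('scene9b')"
python3 -m jog '[{"tx":0,"ty":0.7,"tz":0,"rx":0,"ry":0,"rz":0,"hand":0},{"tx":0.2,"ty":1.4,"tz":0,"rx":0,"ry":0,"rz":0,"hand":0},{"tx":3.4,"ty":1.4,"tz":0,"rx":0,"ry":0,"rz":0,"hand":0},{"tx":4,"ty":1.2,"tz":0,"rx":0,"ry":0,"rz":0,"hand":0}]'; python3 -c "
from h import *; st(); ang('scene10'); st()"
```

```text
t 11.10 holder-rel-nut mm x 11.0 y -34.2 z 46.7 | F hx -0.2 hy -16.2 z 0.8 gap 0.00
t 11.60 holder-rel-nut mm x 38.5 y -13.3 z 47.1 | F hx 7.5 hy -5.1 z -1.0 gap 0.00
t 11.90 holder-rel-nut mm x 39.6 y 8.9 z 47.2 | F hx 6.9 hy -0.9 z -0.3 gap 0.01
no red
time: 12.35
eef_pos: [0.5748, -0.023, 0.0464]
tool_rot: [0.792, 0.611, 0.0, 0.0]
wrist_force: [-0.7, -0.6, -0.2]
finger_gap: 0.008
t 12.35 holder-rel-nut mm x 48.2 y 50.0 z 46.4 | F hx -0.5 hy -0.7 z -0.2 gap 0.01
no red
t 12.40 holder-rel-nut mm x 47.4 y 49.8 z 46.3 | F hx -0.5 hy 0.6 z -0.6 gap 0.00
```

View pics/scene10.png

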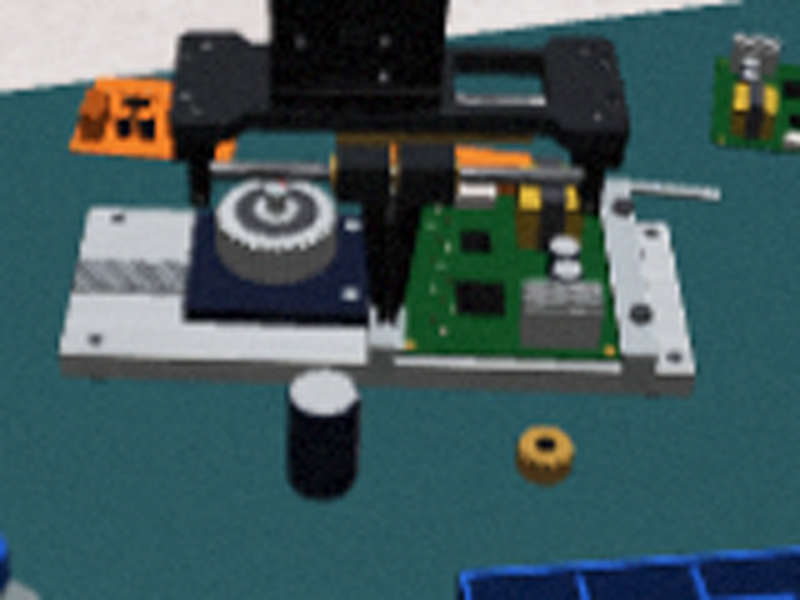

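The jaw is still at the board and a trace of the mark shows at the nut's far side at crop (280,183), so about 720°. Moving to the board side of the nut to push.

```bash

python3 -m jog '[{"tx":-0.3,"ty":-2.4,"tz":0,"rx":0,"ry":0,"rz":0,"hand":0},{"tx":-0.4,"ty":-4.7,"tz":0,"rx":0,"ry":0,"rz":0,"hand":0},{"tx":-0.4,"ty":-4.7,"tz":0,"rx":0,"ry":0,"rz":0,"hand":0}]'; python3 -c "
from h import *; st(); ang('scene11'); st()"
```

```text
time: 12.7
eef_pos: [0.5247, -0.0165, 0.0465]
tool_rot: [0.792, 0.61, -0.001, -0.001]
wrist_force: [-0.0, -1.1, -0.0]
finger_gap: 0.005
t 12.70 holder-rel-nut mm x -2.0 y 43.5 z 46.5 | F hx 0.3 hy -1.1 z -0.0 gap 0.01
mark n 3 hx,hy [-25.1  -0.5] loosened deg mod 360: 1
t 12.75 holder-rel-nut mm x -0.1 y 43.6 z 46.7 | F hx 1.1 hy 0.2 z 0.1 gap 0.00
```

View pics/scene11.png

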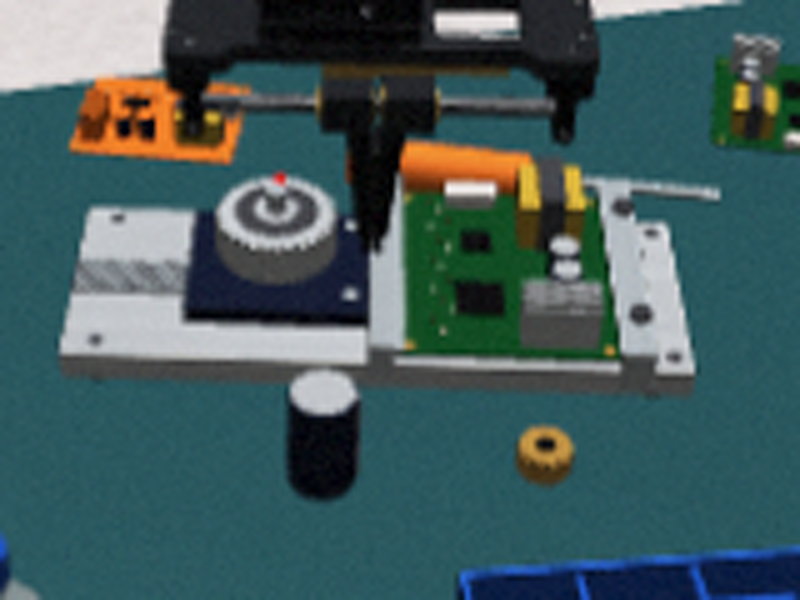

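The mark is at the far side at crop (280,178), two turns, and the jaw is at the board. Pushing.

```bash

python3 -m jog '[{"tx":-0.5,"ty":0,"tz":0,"rx":0,"ry":0,"rz":0,"hand":0},{"tx":-0.9,"ty":0,"tz":0,"rx":0,"ry":0,"rz":0,"hand":0},{"tx":-1.2,"ty":0,"tz":0,"rx":0,"ry":0,"rz":0,"hand":0},{"tx":-1.6,"ty":0,"tz":0,"rx":0,"ry":0,"rz":0,"hand":0},{"tx":-2,"ty":0,"tz":0,"rx":0,"ry":0,"rz":0,"hand":0}]'>/dev/null; python3 -c "from h import *; st()"
python3 -m jog '[{"tx":-0.4,"ty":0,"tz":0,"rx":0,"ry":0,"rz":0,"hand":0},{"tx":-0.8,"ty":0,"tz":0,"rx":0,"ry":0,"rz":0,"hand":0},{"tx":-1.2,"ty":0,"tz":0,"rx":0,"ry":0,"rz":0,"hand":0}]'>/dev/null; python3 -c "
from h import *; st(); ang('scene12',zt=.0635,c=tuple(C0-.025*HY)); st()"
```

```text
t 13.25 holder-rel-nut mm x 1.1 y 23.9 z 46.7 | F hx 2.0 hy 7.3 z 0.6 gap 0.00
t 13.55 holder-rel-nut mm x 1.0 y 11.9 z 46.7 | F hx 0.2 hy 6.7 z 0.1 gap 0.00
mark n 2 hx,hy [-22.2   0.8] loosened deg mod 360: 358
t 13.60 holder-rel-nut mm x 1.0 y 11.4 z 46.6 | F hx 0.6 hy 2.5 z 0.9 gap 0.01
```

View pics/scene12.png

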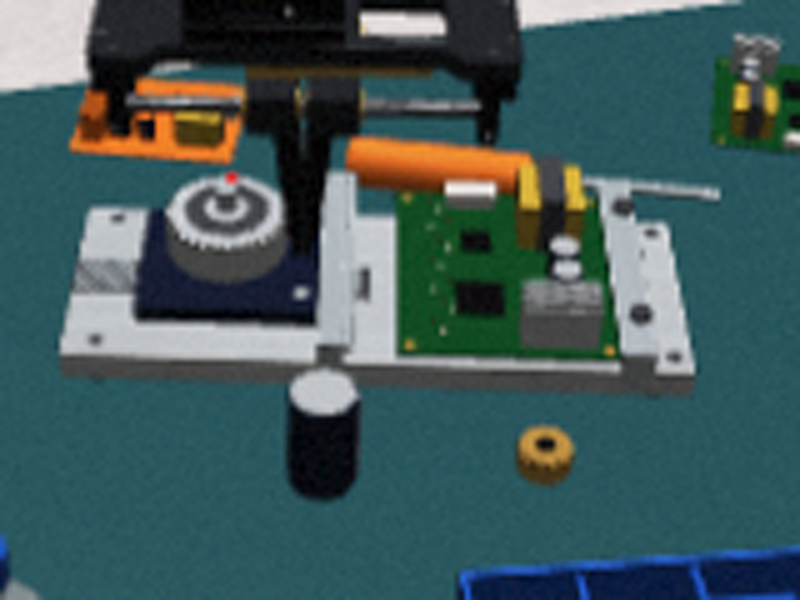

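The jaw has followed, with the nut now at crop (227,205), about 24 mm back. The board is undisturbed. Pushing a bit further.

```bash

python3 -m jog '[{"tx":-0.3,"ty":0,"tz":0,"rx":0,"ry":0,"rz":0,"hand":0},{"tx":-0.65,"ty":0,"tz":0,"rx":0,"ry":0,"rz":0,"hand":0},{"tx":-0.65,"ty":0,"tz":0,"rx":0,"ry":0,"rz":0,"hand":0},{"tx":-0.65,"ty":0,"tz":0,"rx":0,"ry":0,"rz":0,"hand":0}]'>/dev/null; python3 -c "from h import *; st()"
python3 -m jog '[{"tx":0.7,"ty":0,"tz":0,"rx":0,"ry":0,"rz":0,"hand":0},{"tx":0.7,"ty":0,"tz":-3,"rx":0,"ry":0,"rz":0,"hand":0},{"tx":0.7,"ty":0,"tz":-7,"rx":0,"ry":0,"rz":0,"hand":0},{"tx":0.7,"ty":0,"tz":-11,"rx":0,"ry":0,"rz":0,"hand":0},{"tx":0.7,"ty":0,"tz":-14,"rx":0,"ry":0,"rz":0,"hand":0}]'>/dev/null
python3 -m jog '[{"tx":4,"ty":-3,"tz":0,"rx":0,"ry":0,"rz":0,"hand":0},{"tx":8,"ty":-6,"tz":0,"rx":0,"ry":0,"rz":0,"hand":0},{"tx":12,"ty":-8,"tz":0,"rx":0,"ry":0,"rz":0,"hand":0},{"tx":16,"ty":-10,"tz":0,"rx":0,"ry":0,"rz":0,"hand":0},{"tx":20,"ty":-12,"tz":0,"rx":0,"ry":0,"rz":0,"hand":0}]'>/dev/null
python3 -m jog '[{"tx":4,"ty":-3,"tz":0,"rx":0,"ry":0,"rz":0,"hand":0},{"tx":8,"ty":-5,"tz":0,"rx":0,"ry":0,"rz":0,"hand":0},{"tx":12,"ty":-7,"tz":0,"rx":0,"ry":0,"rz":0,"hand":0},{"tx":12,"ty":-7,"tz":0,"rx":0,"ry":0,"rz":0,"hand":0}]'>/dev/null
python3 -c "
from h import *; st(); ang('scene13',zt=.0635,c=tuple(C0-.029*HY)); st()
p,d=optics.grab_frame('top');cv2.imwrite('pics/top13.png',cv2.resize(p[150:290,210:390],None,fx=4.2,fy=4.2,interpolation=cv2.INTER_CUBIC))
C=cloud('top',d);h=C[...,:2]-C0;hy=h@HY;hx=h@HX
m=(C[...,2]>.055)&(C[...,2]<.072)&(abs(hx)<.05)&(hy>-.09)&(hy<.04)&(d>0);print('nut hy by depth',np.median(hy[m]),hx[m].mean(),(hy[m].min()+hy[m].max())/2,m.sum())"
```

```text
t 14.00 holder-rel-nut mm x 0.6 y 5.2 z 46.6 | F hx 0.9 hy 0.5 z -0.9 gap 0.00
t 15.40 holder-rel-nut mm x -192.5 y 336.0 z 186.5 | F hx -0.2 hy -0.8 z -0.5 gap 0.00
mark n 3 hx,hy [-23.3  -1.9] loosened deg mod 360: 5
t 15.45 holder-rel-nut mm x -191.6 y 334.1 z 186.3 | F hx -0.7 hy -0.3 z -0.2 gap 0.01
nut hy by depth -0.029216881657060677 -0.0010004234239334377 -0.028764918579734684 376
```

View pics/scene13.png

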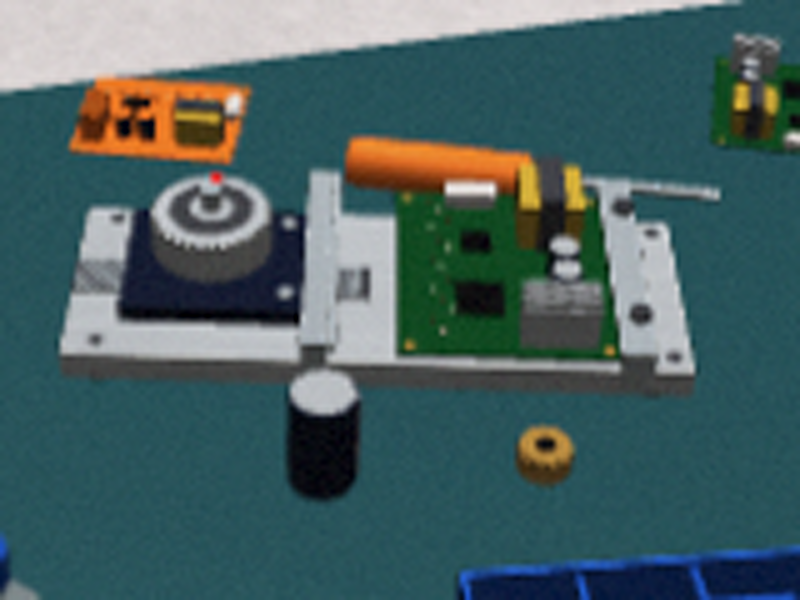

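View pics/top13.png

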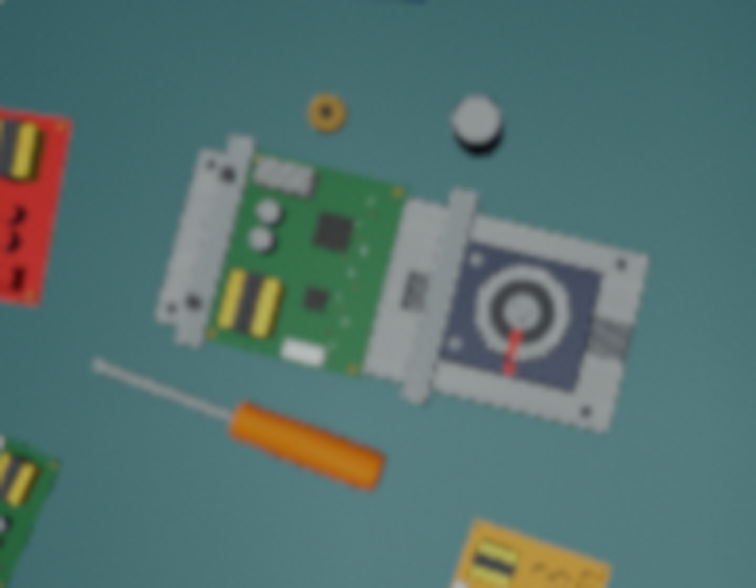

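The top view shows the jaw about 30 mm back, and the nut's mark lined up with the carriage mark at (512,350), so two turns. The board lies flat and the bystanders are untouched.

```bash
python3 -c "
from station import sign_off; print(sign_off())"
```

```text
the job is handed in; nothing more can be done
None
```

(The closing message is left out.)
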